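# Switch on the slit lamp's power unit

### The arm

A 6-joint arm with a two-finger parallel gripper is mounted at the origin on the work surface. World frame = base frame: x ahead of the robot, y to its left, z up, the work surface at z = 0. Lengths are in m, angles in rad, forces in N, time in s.
With the tool pointing down it reaches from about 0.3 to 0.875 m from the base axis. Payload 6.4 kg.
Tool frame: the origin (TCP) lies midway between the tips of the shut fingers; the grasp point (between the pads) lies 19 mm behind it (ctrl.pinch_z is the distance from the TCP to the grasp point, in m); z points along the fingers, y is the line along which they close (so a half turn about z gives the same grasp; the last joint's range is limited). The gripper opens to 85 mm and grips with 20 to 120 N. Pads are 22 mm wide; open, the fingers measure 114 mm over their backs; the gripper's body (76 mm by 85 mm) begins 54 mm behind the grasp point. The pads swing forward as they close: fully open they stand 13 mm farther back than shut.
Start: joints at [-0.206, 0.181, 1.607, -0, 1.354, -0.206], TCP at [0.575, 0, 0.231] pointing down, gripper open.
Joint ranges: [-2.99, 2.99], [-0.89, 2.07], [0.3, 2.58], [-1.14, 4.28], [0, 2.63], [-3.12, 3.12]. Speed limits (rad/s): [2.57, 2.57, 3.01, 3.14, 3.14, 3.14].

### API

Orientations are given as a unit quaternion [w, x, y, z].
In Python, from bench import ctrl gives the robot as it stands.
- The arm moves only by the tool apply_moves, never from a script. Its argument "moves" is a list of rows, each an object with "jaw": the opening, from 0 (shut) to 1 (fully open); "offset": the shift along the tool's x, y, z in mm, a list of three; "rot": the turn, a rotation vector about the tool's x, y, z in degrees, a list of three. In form: [{"jaw": jaw, "offset": [dx, dy, dz], "rot": [ax, ay, az]}, ...]. A call has exactly 5 rows; each row shifts and turns the commanded pose from where the row before left it, along the tool's axes as they then stand; what a row does not reach is not made up. A row lasts 1/8 s, in which the tool goes at most 62.5 mm and 10.7 degrees, less where a joint would pass 70% of its speed; a pose out of reach is approached as far as the arm can. A call is refused whole if a number of a shift passes 62.5 or a number of a turn 10.7, either way. A call with a gripper value outside its range is refused whole. The fingers move at their own pace and stop on an object; the grip force is fixed at half the most. Time passes only in rows, so rows that do not move let the fingers close, or fill a call up. It gives the time, the measured TCP pose, the force, the opening and the grip force at its end, in the units of the state.
- ctrl.get_obs(): the state, without advancing time (a new reading comes with each control period).
- ctrl.camera(name): name is "scene" or "side" or "wrist"; returns (picture, depth): 384x512x3 uint8, red, green, blue; 384x512 float32, m along the optical axis (not along the pixel's ray), 0 where there is no reading.
- ctrl.camera_params(name): a dict with "K" (3x3 intrinsics, pixels), "cam_to_world" (4x4, takes a point from camera to world coordinates); the wrist camera has in their place "mount" (4x4, takes a point from camera to tool coordinates, whose origin is the TCP and whose axes are the flange's). Camera axes: x right, y down, z forward; pixel columns grow to the right and rows downward; lengths in m; the calibration is good to about 2 mm. The wrist camera is an equidistant fisheye: a pixel r from the principal point sees the ray r / f radians off the axis. A picture is of the moment at which its call begins: read the wrist's pose just before it. camera_params takes no time and is no camera call.
- ctrl.hand_in(): hands the job in; it is judged then, once.
Trained networks look in the newest picture that a camera, given by its name, has taken for a name from the list of things; names that differ only in an ending like _2 or _b are one class to them, and where a whole thing is asked for, a point or a joint stands for the part that bears it (a point fixed in the world has none). Each returns a list of dicts, best first, with "score" (0 to 1); they miss things now and then, are a little off and sometimes report something else, mostly with a low value. They report only what shows in the picture. A call takes as long as a camera call.
- ctrl.outline_of(camera, target): "region" (384x512 bool, what is visible of it) and "position" ([column, row] in pixels, amid what is visible of it).
The state is a dict: "time_s": time; "q": joint angles; "dq": joint speeds; "joint_efforts": joint torques, N m; "eef_pos": TCP position; "eef_rot": TCP orientation; "wrist_force": force on the tool from outside, world axes, zero at the start; "torque": the same for the moment, N m; "opening": opening from 0.0 (shut) to 1.0 (fully open); "grasp_force": force on a finger pad.
Only numpy, scipy, OpenCV 4.12 (cv2) and the standard library are available. Lean on these libraries where they do the work, as an engineer would, in place of code of your own. Each camera call takes 0.05 s, during which the arm holds its last target. There are 200 camera calls.

### The job

The first patient is due: switch on the slit lamp. Its power unit is the one whose toggle lever has a T-shaped crossbar handle; flip that lever from the side it leans to now right over to the other side until it is fully home, let go, and leave the other unit, with the ball-headed lever, switched off.

Things in the scene. Friction and masses are not known exactly. Their poses are not given: they have to be found in the camera images.
- lamp_unit: Slit lamp's power unit: low off-white housing 150 mm (x) by 100 (y) by 55 high, fixed to the table, turned up to 35 degrees. Origin: centre of its underside; z up. Its toggle lever stands in the middle of the top, hinged along the unit's y at x 0, z 55 mm, on a 28 mm dark boss. Pilot lens and glands mark its +x (on) end. Its lever has the T handle.
- lamp_lever (a joint): T lever, rad: 0 off stop (leans 34 deg to the unit's -x), 0.6 upright, 1.2 on stop (34 deg to +x). Black crossbar 16 mm thick, 56 long along the unit's y, centred 70 mm from the hinge: in the unit's frame at x -40, z 113 mm off; z 125 upright; x +40, z 113 on. Shaft 10 mm. Spring-held at both stops: 5 N at the bar moves it, less near the middle; past upright it snaps home by itself.
- refractor_unit: Refractor's power unit: low off-white housing 150 mm (x) by 100 (y) by 55 high, fixed to the table, turned up to 35 degrees. Origin: centre of its underside; z up. Its toggle lever stands in the middle of the top, hinged along the unit's y at x 0, z 55 mm, on a 28 mm dark boss. Pilot lens and glands mark its +x (on) end. Its lever has a ball. The units swap places.
- refractor_lever (a joint): Ball-headed lever of the refractor unit, rad, same meaning and spring: 0 off, 1.2 on. Black ball 28 mm in diameter, centred 70 mm from the hinge. It starts off, leaning to its unit's -x, and must stay off.

How it is judged:
By the outcome, as a careful person would: the job done as asked, in the order asked, and still so for the second after the job is handed in, with the robot touching nothing.
It also fails if it takes over 27 s, if anything falls off the work surface, if the arm or the gripper's body presses on something with over 40 N, if the wrist force passes 120 N, or if a joint passes its speed limit or range.

## Working session

There is one attempt and no reset: what is moved stays moved. The work goes in short steps, Python scripts to look and compute and a tool call to move; the robot and the scene stay as the last step left them, time stands still between calls to the robot, and variables do not carry over. Pictures are saved under pics/ and viewed, at most 10 in all, crops included, and the job is handed in when it is done.

Besides the shell and the picture viewer there is one more tool, called after "Request:" as a command line: name --argument value ..., lists and objects as JSON in quotes. apply_moves: Moves the arm, as the interface text tells. Its arguments: {"type":"object","properties":{"moves":{"type":"array"}},"required":["moves"]}

```bash
mkdir -p pics; cat > h.py <<'E'
from bench import ctrl
import numpy as np, cv2
def pts(cam,depth,mask):
    p=ctrl.camera_params(cam);K=np.array(p["K"]);T=np.array(p["cam_to_world"])
    v,u=np.nonzero(mask&(depth>0));z=depth[v,u]
    c=np.c_[(u-K[0,2])*z/K[0,0],(v-K[1,2])*z/K[1,1],z]
    return c@T[:3,:3].T+T[:3,3]
E
python3 - <<'E'
from h import *
o=ctrl.get_obs();print(o["time_s"],o["eef_pos"],o["eef_rot"])
for cam in("scene","side"):
    im,d=ctrl.camera(cam);cv2.imwrite(f"pics/{cam}0.png",im[:,:,::-1]);np.savez(f"{cam}.npz",im=im,d=d)
    for t in("lamp_unit","lamp_lever","refractor_unit","refractor_lever"):
        for r in ctrl.outline_of(cam,t)[:2]:
            P=pts(cam,d,r["region"]);print(cam,t,round(r["score"],2),np.round(r["position"]),r["region"].sum(),np.round(np.median(P,0),3) if len(P) else None)
            np.save(f"{cam}_{t}.npy",r["region"]) if r["score"]>.5 else 0
E
```

```text
0.0 [5.74447955e-01 1.28557164e-04 2.30388789e-01] [-7.16221478e-04  7.07093783e-01  7.07119242e-01 -4.96031280e-04]
scene lamp_unit 0.68 [197. 211.] 3515 [ 0.567 -0.142  0.054]
scene lamp_lever 0.8 [188. 181.] 286 [ 0.525 -0.149  0.114]
scene refractor_unit 0.84 [294. 179.] 2838 [0.554 0.102 0.054]
scene refractor_lever 0.62 [292. 145.] 160 [0.505 0.107 0.115]
side lamp_unit 0.55 [282. 174.] 3473 [ 0.548 -0.115  0.054]
side lamp_lever 0.7 [298. 144.] 248 [ 0.525 -0.143  0.112]
side lamp_lever 0.67 [282. 176.] 3435 [ 0.547 -0.114  0.054]
side refractor_unit 0.88 [276. 255.] 5219 [0.533 0.138 0.054]
side refractor_unit 0.41 [286. 176.] 3318 [ 0.547 -0.113  0.054]
side refractor_lever 0.68 [300. 230.] 302 [0.502 0.116 0.116]
```

```bash
python3 - <<'E'
from h import *
S=[]
for cam in("scene","side"):
    f=np.load(cam+".npz");P=pts(cam,f["d"],np.ones((384,512),bool))
    C=f["im"][f["d"]>0]
    for n,s in(("lamp",-1),("refr",1)):
        m=(P[:,1]*s>0.02)&(abs(P[:,0]-.55)<.2)&(abs(P[:,1])<.3)
        T=P[m&(abs(P[:,2]-.055)<.004)];r=cv2.minAreaRect(T[:,:2].astype(np.float32)*1000);print(cam,n,r,T[:,2].mean())
        H=P[m&(P[:,2]>.1)&(P[:,2]<.135)];c=H.mean(0);w,v=np.linalg.eigh(np.cov(H[:,:2].T));print(" top",len(H),c,H.min(0),H.max(0),np.degrees(np.arctan2(v[1,1],v[0,1])),np.sqrt(w))
a=np.hstack([cv2.resize(cv2.imread(f"pics/{c}0.png")[90:330,130:400],(400,356)) for c in("scene","side")]);cv2.imwrite("pics/a.png",a)
E
```

```text
scene lamp ((552.0140380859375, -137.48223876953125), (149.84983825683594, 97.86449432373047), 26.235248565673828) 0.05480614560656797
 top 204 [ 0.52017814 -0.15496631  0.11585694] [ 0.50131646 -0.18007489  0.10001705] [ 0.5327694  -0.13008402  0.1229127 ] 114.66810387804131 [0.00413759 0.01452485]
scene refr ((536.9096069335938, 111.52839660644531), (149.64576721191406, 99.99755096435547), 5.625797271728516) 0.0549851655731857
 top 125 [0.50225507 0.10509252 0.11758915] [0.48717055 0.09434909 0.10003028] [0.51100999 0.12116809 0.12849028] 58.415883536034514 [0.00486299 0.00698143]
side lamp ((552.5372314453125, -134.43994140625), (148.3173828125, 101.9238510131836), 26.11747932434082) 0.05476317210970722
 top 158 [ 0.51780874 -0.14589508  0.11559861] [ 0.50178951 -0.17458192  0.10049463] [ 0.53251726 -0.12417946  0.12238289] 118.93061551032753 [0.00428216 0.0148735 ]
side refr ((536.6466064453125, 114.836669921875), (149.1396484375, 102.23941802978516), 5.813370227813721) 0.05470447771033473
 top 222 [0.49782768 0.11610065 0.11812112] [0.48398243 0.10166526 0.10016752] [0.51174906 0.12465084 0.12846409] 173.25386588910112 [0.00532439 0.00711695]
```

View pics/a.png

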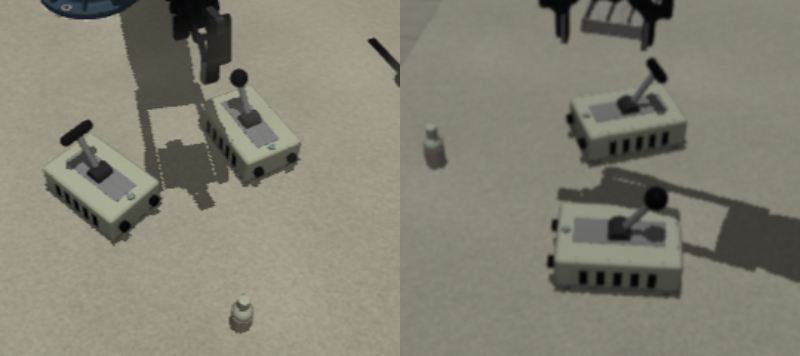

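The picture shows the T lever on the left unit in the scene view (bar near crop pixel 76,132), leaning toward the robot. The ball lever is on the right unit at (239,78). The lamp unit is at (0.552, -0.136) with yaw 26.2°, so its bar should be at about (0.516, -0.154), which agrees with the depth data. I'll shut the jaw, go behind the bar and push along the unit's +x.

Request:
apply_moves --moves '[{"jaw": 0,"offset": [-43.5,-24.5,0],"rot": [0,0,0]},{"jaw": 0,"offset": [-43.5,-24.5,0],"rot": [0,0,0]},{"jaw": 0,"offset": [-43.5,-24.5,0],"rot": [0,0,0]},{"jaw": 0,"offset": [-43.5,-24.5,0],"rot": [0,0,0]},{"jaw": 0,"offset": [0,0,0],"rot": [0,0,-9]}]'

```text
time_s: 1.12
eef_pos: [0.4757, -0.1768, 0.2315]
eef_rot: [0.0, 0.65, 0.76, -0.0]
wrist_force: [-0.6, -0.5, -0.6]
opening: -0.001
grasp_force: 0.0
```

Request:
apply_moves --moves '[{"jaw": 0,"offset": [0,0,0],"rot": [0,0,-9]},{"jaw": 0,"offset": [0,0,0],"rot": [0,0,-8]},{"jaw": 0,"offset": [0,0,40],"rot": [0,0,0]},{"jaw": 0,"offset": [0,0,0],"rot": [0,0,0]},{"jaw": 0,"offset": [0,0,0],"rot": [0,0,0]}]'

```text
time_s: 1.75
eef_pos: [0.4774, -0.1742, 0.1923]
eef_rot: [0.0, 0.53, 0.848, -0.0]
wrist_force: [0.7, 0.1, -0.2]
opening: 0.003
grasp_force: 0.0
```

```bash
cat >> h.py <<'E'
def unit():
    o=ctrl.get_obs();p=np.array(o["eef_pos"]);a=np.radians(26.2);d=p[:2]-[.5522,-.136]
    print("t",o["time_s"],"TCP",p.round(4),"unit xy mm",np.round([1e3*(d@[np.cos(a),np.sin(a)]),1e3*(d@[-np.sin(a),np.cos(a)])],1),"F",np.round(o["wrist_force"],1),"open",o["opening"])
    w,x,y,z=o["eef_rot"];print("tool y in world",np.round([2*(x*y-w*z),1-2*(x*x+z*z),2*(y*z+w*x)],3))
E
python3 -c "from h import *;unit()"
```

```text
t 1.75 TCP [ 0.4774 -0.1742  0.1923] unit xy mm [-84.   -1.2] F [ 0.7  0.1 -0.2] open 0.0033979201401897596
tool y in world [0.899 0.438 0.   ]
```

Request:
apply_moves --moves '[{"jaw": 0,"offset": [0,0,40],"rot": [0,0,0]},{"jaw": 0,"offset": [0,0,40],"rot": [0,0,0]},{"jaw": 0,"offset": [0,0,11],"rot": [0,0,0]},{"jaw": 0,"offset": [0,0,0],"rot": [0,0,0]},{"jaw": 0,"offset": [0,0,0],"rot": [0,0,0]}]'

```text
time_s: 2.38
eef_pos: [0.4784, -0.1749, 0.1023]
eef_rot: [0.002, 0.53, 0.848, -0.0]
wrist_force: [0.3, -0.7, 0.4]
opening: 0.001
grasp_force: 0.0
```

Request:
apply_moves --moves '[{"jaw": 0,"offset": [0,10,0],"rot": [0,0,0]},{"jaw": 0,"offset": [0,10,0],"rot": [0,0,0]},{"jaw": 0,"offset": [0,10,0],"rot": [0,0,0]},{"jaw": 0,"offset": [0,10,0],"rot": [0,0,0]},{"jaw": 0,"offset": [0,10,0],"rot": [0,0,0]}]'

```text
time_s: 3.0
eef_pos: [0.5226, -0.1524, 0.1011]
eef_rot: [0.0, 0.53, 0.848, -0.001]
wrist_force: [-1.9, -1.5, 1.9]
opening: 0.004
grasp_force: 1.5
```

```bash
python3 - <<'E'
from h import *
unit();im,d=ctrl.camera("scene");im2,_=ctrl.camera("side")
cv2.imwrite("pics/b.png",np.hstack([cv2.resize(i[90:330,130:400],(400,356)) for i in(im,im2)])[:,:,::-1])
E
```

```text
t 3.0 TCP [ 0.5226 -0.1524  0.1011] unit xy mm [-33.8  -1.6] F [-1.9 -1.5  1.9] open 0.003741489718207254
tool y in world [ 0.899  0.439 -0.001]
```

View pics/b.png

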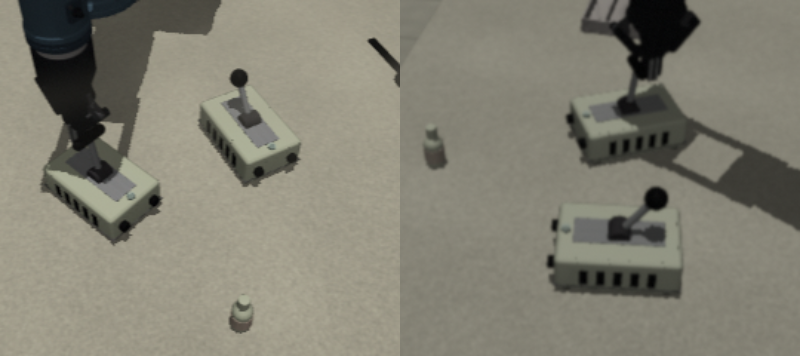

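The fingers are in contact behind the bar, around crop pixel (88,135), and the lever is moving (about 2.5 N). The ball lever has not moved. I'll keep pushing past the middle.

Request:
apply_moves --moves '[{"jaw": 0,"offset": [0,10,0],"rot": [0,0,0]},{"jaw": 0,"offset": [0,10,0],"rot": [0,0,0]},{"jaw": 0,"offset": [0,10,0],"rot": [0,0,0]},{"jaw": 0,"offset": [0,4,0],"rot": [0,0,0]},{"jaw": 0,"offset": [0,0,0],"rot": [0,0,0]}]'

```text
time_s: 3.72
eef_pos: [0.5527, -0.1369, 0.1001]
eef_rot: [-0.0, 0.53, 0.848, -0.0]
wrist_force: [-0.3, -0.8, -0.2]
opening: -0.004
grasp_force: 0.0
```

Request:
apply_moves --moves '[{"jaw": 0,"offset": [0,-20,0],"rot": [0,0,0]},{"jaw": 0,"offset": [0,-30,0],"rot": [0,0,0]},{"jaw": 0,"offset": [0,-20,-30],"rot": [0,0,0]},{"jaw": 0,"offset": [0,-10,-50],"rot": [0,0,0]},{"jaw": 0,"offset": [0,0,-40],"rot": [0,0,0]}]'

```text
time_s: 4.35
eef_pos: [0.4799, -0.1728, 0.2221]
eef_rot: [0.0, 0.53, 0.848, -0.0]
wrist_force: [0.5, -1.0, 0.8]
opening: 0.004
grasp_force: 0.0
```

```bash
python3 - <<'E'
from h import *
unit();im,d=ctrl.camera("scene");im2,d2=ctrl.camera("side")
a=np.radians(26.2);R=np.array([[np.cos(a),np.sin(a)],[-np.sin(a),np.cos(a)]])
for c,D in(("scene",d),("side",d2)):
    P=pts(c,D,np.ones_like(D,bool));L=(P[:,:2]-[.5522,-.136])@R.T
    H=(P[:,2]>.1)&(P[:,2]<.14)&(abs(L)<[.08,.05]).all(1)
    print(c,H.sum(),np.r_[L[H].mean(0),P[H,2].mean()],P[H,2].max())
cv2.imwrite("pics/c.png",np.hstack([cv2.resize(i[90:330,130:400],(400,356)) for i in(im,im2)])[:,:,::-1])
E
```

```text
t 4.35 TCP [ 0.4799 -0.1728  0.2221] unit xy mm [-81.1  -1.1] F [ 0.5 -1.   0.8] open 0.004102814000646895
tool y in world [0.899 0.437 0.   ]
scene 194 [ 0.04100234 -0.00281175  0.1175485 ] 0.12310893164817538
side 141 [0.04258725 0.00714636 0.11732811] 0.12299609395021827
```

View pics/c.png

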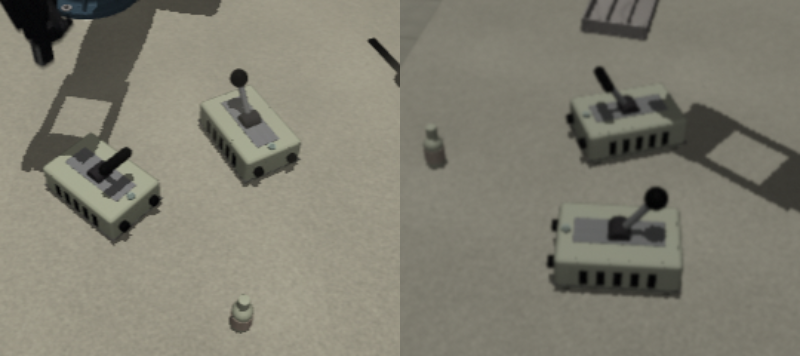

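The T bar now leans to +x, near crop pixel (115,160), at unit x ≈ +41 mm, which matches the on stop. The ball lever still leans off at (239,78), and the arm is clear of both units.

```bash
python3 -c "from bench import ctrl;print(ctrl.hand_in())"
```

```text
the job is handed in; nothing more can be done
None
```

The slit lamp's T lever is fully over at its on stop, the refractor's ball lever is still off, the arm is clear of both units, and I handed the job in at about 4.5 s.

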